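Put three mixed-up tincture bottles back into their own tubs

ROBOT

A 6-joint arm with a two-finger parallel gripper is mounted at the origin on the work surface. World frame = base frame: x ahead of the robot, y to its left, z up, the work surface at z = 0. Lengths are in m, angles in rad, forces in N, time in s.
With the tool pointing down it reaches from about 0.325 to 0.9 m from the base axis. Payload 6.1 kg.
Tool frame: the origin (TCP) lies at the very end of the fingers, on their centre line; the grasp point (between the pads) lies arm.pinch_z behind it (arm.pinch_z is the distance from the TCP to the grasp point, in m); z points along the fingers, y is the line along which they close (so a half turn about z gives the same grasp; the last joint's range is limited). The gripper opens to 85 mm and grips with 20 to 120 N. Pads are 22 mm wide; open, the fingers measure 114 mm over their backs; the gripper's body (76 mm by 85 mm) begins 54 mm behind the grasp point. The pads swing forward as they close: fully open they stand 13 mm farther back than shut.
Start: joints at [1.031, 0.22, 1.526, -0, 1.395, -0.126], TCP at [0.251, 0.572, 0.231] pointing down, gripper open.
Joint ranges: [-2.98, 2.98], [-0.91, 2.08], [0.09, 2.57], [-1.24, 4.39], [0.2, 2.65], [-2.68, 2.68]. Speed limits (rad/s): [2.57, 2.57, 3.01, 3.14, 3.14, 3.14].

INTERFACE

Orientations are given as a unit quaternion [x, y, z, w].
In Python, from rig import arm, vision, spotter gives the robot as it stands.
- The arm moves only by the tool apply_moves, never from a script. Its arguments are lists of equal length, an entry for each row: "dr": the turn, a rotation vector about the tool's x, y, z in units of 5 degrees (1.0 is 5 degrees), a list of three; "travel": the shift along the tool's x, y, z in units of 25 mm (1.0 is 25 mm), a list of three; "hand": the finger opening in mm, from 0 to 85.4. In form: {"dr": [[wx, wy, wz], ...], "travel": [[x, y, z], ...], "hand": [hand, ...]}. A call has 1 to 5 rows; each row shifts and turns the commanded pose from where the row before left it, along the tool's axes as they then stand; what a row does not reach is not made up. A row lasts 1/8 s, in which the tool goes at most 62.5 mm and 10.7 degrees, less where a joint would pass 70% of its speed; a pose out of reach is approached as far as the arm can. A call is refused whole if a number of a shift passes 1 or a number of a turn 1, either way. A call with a gripper value outside its range is refused whole. The fingers move at their own pace and stop on an object; "force" is the grip in N (left out, the last holds). Time passes only in rows, so rows that do not move let the fingers close. It gives the time, the measured TCP pose, the force, the opening and the grip force at its end, in the units of the state.
- arm.get_obs(): the state, without advancing time (a new reading comes with each control period).
- vision.grab_frame(name): name is "side" or "top" or "wrist"; returns a dict with "color" (400x640x3 uint8, red, green, blue), "depth" (400x640 float32, m along the optical axis (not along the pixel's ray), 0 where there is no reading), "fov_y" (degrees; the focal length in pixels is half the picture's height over the tangent of half this angle, whatever the lens; pixels are square), "cx", "cy" (the principal point, pixels), "camera_from_world" (4x4, takes a point from world to camera coordinates); the wrist camera has in their place "T_tool_cam" (4x4, takes a point from camera to tool coordinates, whose origin is the TCP and whose axes are the flange's). Camera axes: x right, y up, looking along -z (the intrinsics and any distortion apply to the point x, -y, -z); pixel columns grow to the right and rows downward; lengths in m; the calibration is good to about 2 mm. A picture is of the moment at which its call begins: read the wrist's pose just before it.
- arm.job_done(): hands the job in; it is judged then, once.
Trained networks look in a picture, given as the dict that the camera call returned (one of the last four; its "shot" number tells which), for a name from the list of things; names that differ only in an ending like _2 or _b are one class to them, and where a whole thing is asked for, a point or a joint stands for the part that bears it (a point fixed in the world has none). Each returns a list of dicts, best first, with "score" (0 to 1); they miss things now and then, are a little off and sometimes report something else, mostly with a low value. They report only what shows in the picture. A call takes as long as a camera call. They do not tell look-alikes from the thing itself.
- spotter.boxes_of(picture, query): "centre" ([x, y, z] in m, in world coordinates, good to about 4 mm: the middle of the surface that is visible of it).
The state is a dict: "time": time; "joints": joint angles; "joint_vel": joint speeds; "joint_torque": joint torques, N m; "tool_pos": TCP position; "eef_rot": TCP orientation; "ft_force": force on the tool from outside, world axes, zero at the start; "ft_torque": the same for the moment, N m; "finger_gap": finger opening in m; "grasp_force": force on a finger pad.
Only numpy, scipy, OpenCV 4.12 (cv2) and the standard library are available. Lean on these libraries where they do the work, as an engineer would, in place of code of your own. Each camera call takes 0.05 s, during which the arm holds its last target. There are 200 camera calls.

TASK

Each tub on the stall is for bottles of one cap colour, but customers have mixed them up: in every tub one bottle has the wrong colour. Put each of these three strays into the free place in the tub of its own colour, keeping them upright and setting them down, not dropping them; a place must be emptied before it can be filled, and the bare counter in front of the tubs has room to stand one aside meanwhile. Leave the two honey jars and the paper cup where they stand.

Things in the scene. Friction and masses are not known exactly. Their poses are not given: they have to be found in the camera images.
- white_bottle: stray dark glass bottle with white screw cap, loose, 0.16 kg, 112 mm tall: body 42 mm across up to z 72, shoulder narrowing to a 23 mm neck at 84, cap 26 mm across from 88 to 112 (grip it by the cap). Origin: centre of the underside; z: up. Starts in the free place of another colour's tub
- white_tub: fixed clear tub, white stripe on +x face, 128 (x) x 176 (y) x 70 mm, floor 3 mm. Two rows (x -31, +31) of three places (y -54, 0, +54): five hold fixed white-capped bottles like the strays; the free place for the white stray is at (x +31, y 0), with play of 9 mm to the long wall, 20 to the other row, 10 in y. Origin: centre of the underside, on the counter; z up
- green_bottle: stray dark glass bottle with green screw cap, loose, 0.16 kg, 112 mm tall: body 42 mm across up to z 72, shoulder narrowing to a 23 mm neck at 84, cap 26 mm across from 88 to 112 (grip it by the cap). Origin: centre of the underside; z: up. Starts in the free place of another colour's tub
- green_tub: fixed clear tub, green stripe on +x face, 128 (x) x 176 (y) x 70 mm, floor 3 mm. Two rows (x -31, +31) of three places (y -54, 0, +54): five hold fixed green-capped bottles like the strays; the free place for the green stray is at (x -31, y 0), with play of 9 mm to the long wall, 20 to the other row, 10 in y. Origin: centre of the underside, on the counter; z up
- red_bottle: stray dark glass bottle with red screw cap, loose, 0.16 kg, 112 mm tall: body 42 mm across up to z 72, shoulder narrowing to a 23 mm neck at 84, cap 26 mm across from 88 to 112 (grip it by the cap). Origin: centre of the underside; z: up. Starts in the free place of another colour's tub
- red_tub: fixed clear tub, red stripe on +x face, 128 (x) x 176 (y) x 70 mm, floor 3 mm. Two rows (x -31, +31) of three places (y -54, 0, +54): five hold fixed red-capped bottles like the strays; the free place for the red stray is at (x +31, y +54), with play of 9 mm to the long wall, 20 to the other row, 10 in y. Origin: centre of the underside, on the counter; z up
- honey_jar: bystander: amber honey jar with a gold lid, 76 mm across, 105 mm tall, loose, 0.65 kg. Origin: centre of the underside
- dark_jar: bystander: dark brown honey jar with a white lid, 76 mm across, 105 mm tall, loose, 0.65 kg. Origin: centre of the underside
- cup: bystander: empty white paper cup with an orange band, 72 mm across the rim, 85 mm tall, loose, light. Origin: centre of the underside. It stands on the otherwise bare counter (height 0) between the robot and the middle tub; that bare stretch reaches from x 0.38 to 0.49 m and y -0.16 to +0.16 m
Things that resemble listed ones, but are neither listed nor needed, are in the scene too. Leave any purple or yellow look-alike of the white_bottle alone.

How it is judged:
At the end, for the whole second after the job is handed in: Each stray stands upright (within 6 degrees), at rest, on the floor of the tub of its own cap colour, in its free place (within 22 mm in the tub's x, 16 mm in its y); both honey jars and the cup are upright and within 30 mm of where they began (x of white_bottle in the frame of white_tub between 0.009 and 0.053 m and y of white_bottle in the frame of white_tub between -0.016 and 0.016 m and z of white_bottle in the frame of white_tub below 0.01 m and angle between each of white_bottle, green_bottle, red_bottle, honey_jar, dark_jar, cup's own z axis and vertical below 0.1 rad and linear speed of each of white_bottle, green_bottle, red_bottle below 0.02 m/s and x of green_bottle in the frame of green_tub between -0.053 and -0.009 m and y of green_bottle in the frame of green_tub between -0.016 and 0.016 m and z of green_bottle in the frame of green_tub below 0.01 m and x of red_bottle in the frame of red_tub between 0.009 and 0.053 m and y of red_bottle in the frame of red_tub between 0.038 and 0.07 m and z of red_bottle in the frame of red_tub below 0.01 m and distance of each of honey_jar, dark_jar, cup from where it was at the start of the episode below 0.03 m); the robot touches nothing.
It fails at once if a stray bottle is tipped (more than 35 degrees) (angle between any of white_bottle, green_bottle, red_bottle's own z axis and vertical above 0.61 rad).
It fails at once if a stray bottle is dropped or flung (over 0.6 m/s with no finger on it: a fall of about 18 mm) ((contact force between the fingers and white_bottle below 0.02 N and linear speed of white_bottle above 0.6 m/s) or (contact force between the fingers and green_bottle below 0.02 N and linear speed of green_bottle above 0.6 m/s) or (contact force between the fingers and red_bottle below 0.02 N and linear speed of red_bottle above 0.6 m/s)).
It fails at once if a honey jar or the cup is pushed more than 30 mm or tipped ((distance of honey_jar from where it was at the start of the episode above 0.03 m or angle between honey_jar's own z axis and vertical above 0.4 rad) or (distance of dark_jar from where it was at the start of the episode above 0.03 m or angle between dark_jar's own z axis and vertical above 0.4 rad) or (distance of cup from where it was at the start of the episode above 0.03 m or angle between cup's own z axis and vertical above 0.4 rad)).
It also fails if it takes over 109 s, if anything falls off the work surface, if the arm or the gripper's body presses on something with over 40 N, if the wrist force passes 120 N, or if a joint passes its speed limit or range.

## Working session

There is one attempt and no reset: what is moved stays moved. The work goes in short steps, Python scripts to look and compute and a tool call to move; the robot and the scene stay as the last step left them, time stands still between calls to the robot, and variables do not carry over. Pictures are saved under pics/ and viewed, at most 14 in all, crops included, and the job is handed in when it is done.

Besides the shell and the picture viewer there is one more tool, called after ">>>" by a JSON object that holds its "op" and its "data". apply_moves: Moves the arm, as the interface text tells. Its arguments: {"type":"object","properties":{"dr":{"type":"array","items":{"type":"array","items":{"type":"number"}}},"travel":{"type":"array","items":{"type":"array","items":{"type":"number"}}},"hand":{"type":"array","items":{"type":"number"}},"force":{"type":"number"}},"required":["dr","travel","hand"]}

```bash
mkdir -p pics; cat > h.py <<'E'
import numpy as np, cv2
from rig import arm, vision, spotter
def save(p,n,crop=None,s=1):
    c=p["color"]
    if crop: c=c[crop[1]:crop[3],crop[0]:crop[2]]
    cv2.imwrite(f"pics/{n}.png",cv2.resize(c[:,:,::-1],None,fx=s,fy=s,interpolation=cv2.INTER_CUBIC))
def world(p,u,v,z=None):
    f=200/np.tan(np.radians(p["fov_y"])/2)
    d=np.array([(u-p["cx"])/f,-(v-p["cy"])/f,-1.0])
    T=np.linalg.inv(p["camera_from_world"]); o=T[:3,3]; r=T[:3,:3]@d
    t=p["depth"][int(round(v)),int(round(u))] if z is None else (z-o[2])/r[2]
    return o+t*r
def pix(p,w):
    f=200/np.tan(np.radians(p["fov_y"])/2)
    c=p["camera_from_world"]@np.r_[w,1]
    return p["cx"]+f*c[0]/-c[2], p["cy"]+f*c[1]/c[2]
E
python3 - <<'E'
from h import *
np.set_printoptions(precision=4,suppress=True)
t=vision.grab_frame("top"); save(t,"top1",s=1.25)
s=vision.grab_frame("side"); save(s,"side1",s=1.25)
print({k:v for k,v in t.items() if k not in("color","depth")})
for n in ["white_bottle","green_bottle","red_bottle","white_tub","green_tub","red_tub","honey_jar","dark_jar","cup"]:
    for d in spotter.boxes_of(t,n)[:9]: print(n,np.round(d["centre"],3),round(d["score"],2),np.round(pix(t,d["centre"])))
print(arm.get_obs(),arm.pinch_z)
E
```

```text
{'fov_y': 50.32794082500933, 'cx': 320.9014227097168, 'cy': 200.0331340536918, 'camera_from_world': array([[-0.0058, -1.    ,  0.0054,  0.038 ],
       [ 0.9934, -0.0052,  0.1144, -0.581 ],
       [-0.1144,  0.0061,  0.9934, -0.8866],
       [ 0.    ,  0.    ,  0.    ,  1.    ]]), 'shot': 1}
white_bottle [ 0.627 -0.14   0.08 ] 0.94 [405. 175.]
white_bottle [ 0.452 -0.119  0.079] 0.75 [398. 260.]
white_bottle [ 0.759 -0.071  0.074] 0.74 [371. 114.]
white_bottle [0.759 0.048 0.076] 0.6 [314. 114.]
green_bottle [ 0.529 -0.226  0.081] 0.64 [449. 222.]
red_bottle [0.518 0.292 0.083] 0.57 [194. 229.]
white_tub [0.488 0.306 0.064] 0.89 [190. 244.]
white_tub [ 0.529 -0.225  0.083] 0.32 [449. 222.]
green_tub [0.634 0.01  0.062] 0.89 [333. 174.]
red_tub [ 0.505 -0.292  0.068] 0.84 [480. 234.]
honey_jar [ 0.725 -0.216  0.104] 0.57 [444. 125.]
dark_jar [0.694 0.2   0.105] 0.86 [239. 141.]
dark_jar [0.518 0.289 0.086] 0.63 [195. 229.]
cup [0.455 0.078 0.058] 0.97 [301. 260.]
{'time': 0.55, 'joints': array([ 1.0309,  0.2204,  1.5265,  0.    ,  1.3947, -0.1261]), 'joint_vel': array([ 0.0004, -0.0002, -0.001 ,  0.0013,  0.0021, -0.0002]), 'joint_torque': array([ -0.0002, -49.642 , -38.9424,  -0.0002,   0.0014,   0.    ]), 'tool_pos': array([0.2513, 0.5723, 0.2313]), 'eef_rot': array([ 0.2054,  0.9787,  0.    , -0.    ]), 'ft_force': array([-0.5965, -0.2338, -0.3063]), 'ft_torque': array([-0.0014,  0.0239, -0.0046]), 'grasp_force': 0.0, 'finger_gap': 0.0852843626544862} 0.0187
```

View pics/top1.png

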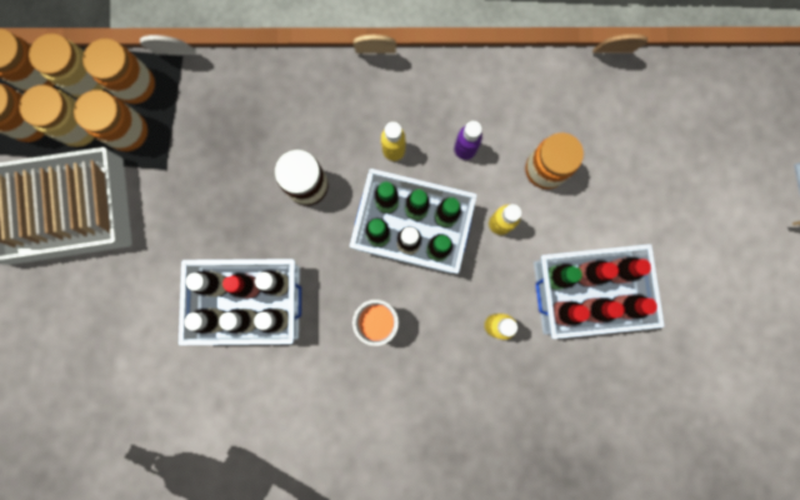

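View pics/side1.png

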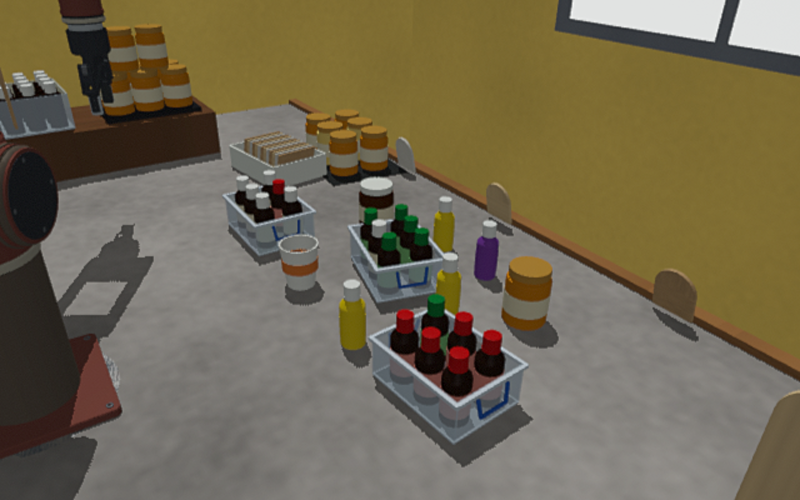

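The top view (800x500) shows three tubs.
- **White tub**, centre about (238,302): the red-capped stray is in the far middle place at (236,284).
- **Green tub**, about (414,221): the white-capped stray is in the near middle place at (409,238).
- **Red tub**, about (600,290): the green-capped stray is in the far left place at (567,275).

The white-capped look-alikes at (394,133), (471,134), (511,214) and (508,327) have yellow or purple bodies and stand outside the tubs, so they stay. Next I measure the caps and zoom in to confirm.

```bash
cat >> h.py <<'E'
def cloud(p):
    v,u=np.mgrid[0:400,0:640]; f=200/np.tan(np.radians(p["fov_y"])/2); d=p["depth"]
    c=np.stack([(u-p["cx"])/f*d,-(v-p["cy"])/f*d,-d],-1)
    T=np.linalg.inv(p["camera_from_world"]); return c@T[:3,:3].T+T[:3,3]
def caps(p,lo=.104,hi=.13):
    w=cloud(p); m=((w[...,2]>lo)&(w[...,2]<hi)&(p["depth"]>0)).astype(np.uint8)
    n,l,st,ce=cv2.connectedComponentsWithStats(m,connectivity=4)
    return [(ce[i],st[i,4],w[l==i].mean(0),np.median(p["color"][l==i],0)) for i in range(1,n) if st[i,4]>25]
E
python3 - <<'E'
from h import *
np.set_printoptions(precision=4,suppress=True)
t=vision.grab_frame("top")
for c in caps(t): 
    if .38<c[2][0]<.8 and abs(c[2][1])<.45: print(c[0].round(1),c[1],c[2],c[3])
a=t["color"]
ims=[cv2.resize(a[v-45:v+45,u-60:u+60,::-1],(390,292),interpolation=cv2.INTER_CUBIC) for u,v in [(190,240),(331,178),(480,232)]]
cv2.imwrite("pics/crop.png",np.vstack([np.hstack(ims[:2]),np.hstack([ims[2],ims[2]*0])]))
E
```

```text
[313.6 104.5] 125 [0.7676 0.049  0.1104] [249. 250. 249.]
[377.9 103.6] 129 [ 0.769  -0.0817  0.1106] [247. 248. 247.]
[454.2 121.9] 41 [ 0.7318 -0.2373  0.1051] [212. 155.  76.]
[230.2 127.1] 40 [0.7228 0.2185 0.1051] [252. 253. 251.]
[223.1 135.6] 34 [0.7051 0.2323 0.1052] [252.  253.  251.5]
[246.4 143.7] 35 [0.6881 0.185  0.1053] [252. 253. 251.]
[308.  151.9] 138 [0.6688 0.0605 0.1135] [ 44. 135.  66.]
[334.1 158.1] 137 [0.6559 0.0085 0.1133] [ 42. 132.  63.]
[360.2 164.3] 136 [ 0.6432 -0.0434  0.1134] [ 40. 130.  61.]
[409.1 170.4] 132 [ 0.631  -0.1412  0.1102] [249. 250. 248.]
[300.5 181.4] 136 [0.6093 0.0755 0.1136] [ 46.5 140.   69. ]
[327.1 188.4] 135 [0.5951 0.0229 0.1136] [251. 251. 250.]
[353.2 194.3] 137 [ 0.583  -0.0285  0.1136] [ 42. 133.  63.]
[513.3 213.7] 152 [ 0.543  -0.3435  0.1128] [204.  34.  36.]
[486.4 216.4] 150 [ 0.5378 -0.29    0.113 ] [201.  35.  36.]
[457.7 219.3] 146 [ 0.5325 -0.2333  0.1131] [ 37. 124.  56.]
[155.7 225.4] 152 [0.5238 0.3583 0.1134] [253. 254. 253.]
[210.7 224.9] 146 [0.5241 0.251  0.1133] [253. 253. 253.]
[184.6 227. ] 151 [0.5203 0.3018 0.1133] [230.  66.  67.]
[518.1 245. ] 159 [ 0.4816 -0.3494  0.1128] [204.  35.  36.]
[490.9 247.9] 157 [ 0.4762 -0.2958  0.113 ] [201.  35.  36.]
[463.6 250.8] 152 [ 0.4711 -0.2422  0.1131] [204.5  36.   37. ]
[210.  256.7] 147 [0.4625 0.2509 0.1134] [253. 253. 253.]
[154.6 257.2] 155 [0.4622 0.3582 0.113 ] [252. 253. 252.]
[182.3 256.9] 152 [0.4624 0.3045 0.1133] [253. 253. 253.]
[405.9 262. ] 142 [ 0.45   -0.1294  0.1107] [250. 251. 249.]
```

View pics/crop.png

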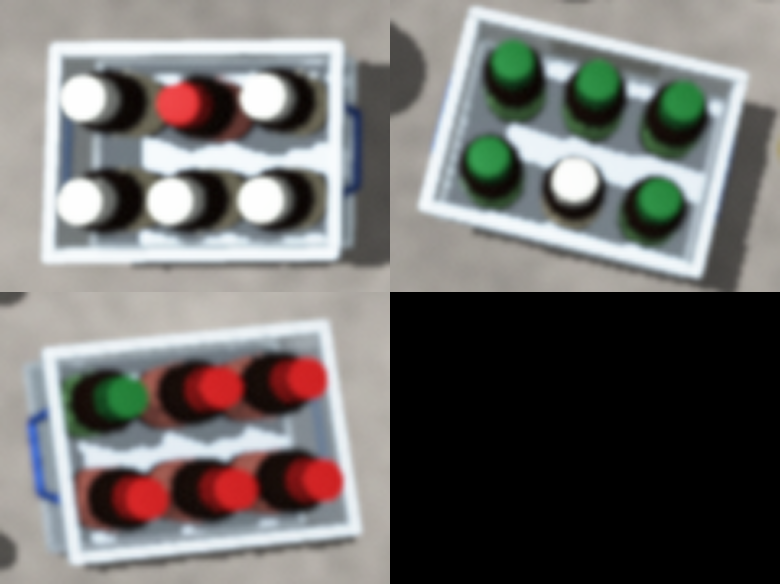

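The crops confirm it: dark glass strays with a red cap in the white tub (far middle), a white cap in the green tub (near middle) and a green cap in the red tub (far left). Caps are measured, so I move the red stray aside first and plan the approach to it.

```bash
cat >> h.py <<'E'
from scipy.spatial.transform import Rotation as R
def plan(xyz,yaw=0.,n=None):
    """yaw: angle of tool y from world x (rad); prints rows"""
    o=arm.get_obs(); q=R.from_quat(o["eef_rot"]); G=R.from_matrix(np.array([[0,1,0],[1,0,0],[0,0,-1.]]))
    G=R.from_euler('z',yaw)*G; rv=(q.inv()*G).as_rotvec(); D=np.array(xyz)-o["tool_pos"]
    print("tool D/25mm",q.inv().apply(D)/.025,"rot/5deg",np.degrees(rv)/5,"gap",o["finger_gap"],"t",o["time"])
    if n:
        for i in range(n):
            print(np.round(np.degrees(rv)/5/n,2).tolist(),np.round(q.inv().apply(D/n)/.025,2).tolist()); q=q*R.from_rotvec(rv/n)
E
python3 -c "
from h import *
plan([.5205,.302,.215],0,14)"
```

```text
tool D/25mm [-14.20582095  -5.56830701   0.65378342] rot/5deg [ 9.90632212e-04 -4.04277964e-04  1.32580054e+01] gap 0.08548810151455633 t 0.6
[0.0, -0.0, 0.95] [-1.01, -0.4, 0.05]
[0.0, -0.0, 0.95] [-1.04, -0.31, 0.05]
[0.0, -0.0, 0.95] [-1.07, -0.23, 0.05]
[0.0, -0.0, 0.95] [-1.08, -0.14, 0.05]
[0.0, -0.0, 0.95] [-1.09, -0.05, 0.05]
[0.0, -0.0, 0.95] [-1.09, 0.04, 0.05]
[0.0, -0.0, 0.95] [-1.08, 0.13, 0.05]
[0.0, -0.0, 0.95] [-1.07, 0.22, 0.05]
[0.0, -0.0, 0.95] [-1.05, 0.31, 0.05]
[0.0, -0.0, 0.95] [-1.02, 0.39, 0.05]
[0.0, -0.0, 0.95] [-0.98, 0.48, 0.05]
[0.0, -0.0, 0.95] [-0.94, 0.56, 0.05]
[0.0, -0.0, 0.95] [-0.89, 0.63, 0.05]
[0.0, -0.0, 0.95] [-0.83, 0.7, 0.05]
```

>>> {"op": "apply_moves", "data": {"dr": [[0,0,0.95],[0,0,0.95],[0,0,0.95],[0,0,0.95],[0,0,0.95]], "travel": [[-1,-0.4,0],[-1,-0.3,0],[-1,-0.23,0],[-1,-0.14,0],[-1,-0.05,0]], "hand": [50,50,50,50,50]}}

```text
time: 1.23
tool_pos: [0.342, 0.4794, 0.2314]
eef_rot: [0.404, 0.915, 0.0, 0.0]
ft_force: [0.0, -0.8, 0.4]
finger_gap: 0.0497
grasp_force: 0.0
```

>>> {"op": "apply_moves", "data": {"dr": [[0,0,0.95],[0,0,0.95],[0,0,0.95],[0,0,0.95],[0,0,0.95]], "travel": [[-1,0.04,0],[-1,0.13,0],[-1,0.22,0],[-1,0.31,0],[-1,0.4,0]], "hand": [50,50,50,50,50]}}

```text
time: 1.85
tool_pos: [0.4336, 0.3887, 0.2314]
eef_rot: [0.583, 0.812, 0.0, 0.0]
ft_force: [-0.1, 0.4, 1.4]
finger_gap: 0.0499
grasp_force: 0.0
```

>>> {"op": "apply_moves", "data": {"dr": [[0,0,0.95],[0,0,0.95],[0,0,0.95],[0,0,0.95],[0,0,0]], "travel": [[-1,0.5,0],[-0.95,0.56,0],[-0.9,0.63,0],[-0.85,0.7,0],[0,0,0]], "hand": [50,50,50,50,50]}}

```text
time: 2.48
tool_pos: [0.5116, 0.3092, 0.2313]
eef_rot: [0.709, 0.705, 0.0, 0.0]
ft_force: [-0.8, 0.5, -0.1]
finger_gap: 0.0501
grasp_force: 0.0
```

```bash
python3 -c "
from h import *
plan([.5205,.302,.215])
p=vision.grab_frame('wrist'); save(p,'w1'); print(p['T_tool_cam'])"
```

```text
tool D/25mm [-0.2870355   0.35565544  0.6521352 ] rot/5deg [ 0.00284281  0.00279695 -0.07048408] gap 0.050141070764482785 t 2.475
[[-1.24424079e-03  9.55921924e-01  2.93618336e-01  7.49309079e-02]
 [ 9.99999185e-01  1.10571018e-03  6.37791136e-04  8.99240775e-04]
 [ 2.85021747e-04  2.93618891e-01 -9.55922521e-01 -1.41714493e-01]
 [ 0.00000000e+00  0.00000000e+00  0.00000000e+00  1.00000000e+00]]
```

View pics/w1.png

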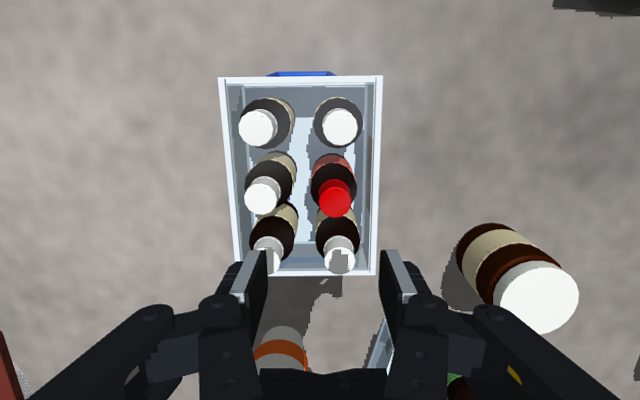

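The wrist view shows the white tub with the red stray at (334,200) in its row by the +x wall. The white jar is clear on the right and the cup is at the bottom left. I refine the position from this camera.

```bash
cat >> h.py <<'E'
def wrist():
    o=arm.get_obs(); p=vision.grab_frame("wrist")
    T=np.eye(4); T[:3,:3]=R.from_quat(o["eef_rot"]).as_matrix(); T[:3,3]=o["tool_pos"]
    p["camera_from_world"]=np.linalg.inv(T@p["T_tool_cam"]); return p
E
python3 -c "
from h import *
np.set_printoptions(precision=4,suppress=True)
for c in caps(wrist(),.108,.12): print(c[0].round(),c[1],c[2],c[3])
plan([.5205,.302,.215])"
```

```text
[341. 129.] 955 [0.5253 0.3599 0.114 ] [243. 245. 244.]
[257. 129.] 983 [0.4639 0.3598 0.1139] [243. 245. 244.]
[262. 199.] 844 [0.4641 0.3065 0.1138] [245. 247. 246.]
[336. 202.] 831 [0.5216 0.3034 0.1138] [207.  25.  27.]
[272. 260.] 396 [0.4691 0.2539 0.1133] [174.5 178.5 176.5]
[340. 260.] 748 [0.5254 0.2531 0.1136] [131. 134. 132.]
tool D/25mm [-0.3457  0.4079  0.649 ] rot/5deg [-0.0055 -0.004  -0.0361] gap 0.049931785332591606 t 2.575
```

>>> {"op": "apply_moves", "data": {"dr": [[0,0,0],[0,0,0],[0,0,0],[0,0,0],[0,0,0]], "travel": [[-0.32,0.43,0],[0,0,1],[0,0,1],[0,0,1],[0,0,0.8]], "hand": [50,50,50,50,50]}}

```text
time: 3.2
tool_pos: [0.521, 0.3026, 0.1351]
eef_rot: [0.708, 0.706, -0.0, -0.0]
ft_force: [-0.4, -0.3, -0.0]
finger_gap: 0.0497
grasp_force: 0.0
```

>>> {"op": "apply_moves", "data": {"dr": [[0,0,0],[0,0,0],[0,0,0],[0,0,0],[0,0,0]], "travel": [[0,0,0.6],[0,0,0.6],[0,0,0.6],[0,0,0],[0,0,0]], "hand": [50,50,50,50,50]}}

```text
time: 3.82
tool_pos: [0.5217, 0.3026, 0.0918]
eef_rot: [0.708, 0.706, 0.0, 0.0]
ft_force: [-0.2, -0.1, 0.6]
finger_gap: 0.0499
grasp_force: 0.0
```

>>> {"op": "apply_moves", "data": {"dr": [[0,0,0],[0,0,0],[0,0,0],[0,0,0],[0,0,0]], "travel": [[0,0,0],[0,0,0],[0,0,0],[0,0,0],[0,0,0]], "hand": [24,20,20,20,20], "force": 30}}

```text
time: 4.45
tool_pos: [0.5218, 0.3028, 0.0922]
eef_rot: [0.708, 0.706, 0.001, 0.0]
ft_force: [-0.8, 0.0, 5.2]
finger_gap: 0.0249
grasp_force: 29.7
```

>>> {"op": "apply_moves", "data": {"dr": [[0,0,0],[0,0,0],[0,0,0],[0,0,0],[0,0,0]], "travel": [[0,0,-0.3],[0,0,-0.8],[0,0,-1],[0,0,-1],[0,0,-1]], "hand": [20,20,20,20,20], "force": 40}}

```text
time: 5.08
tool_pos: [0.5214, 0.3025, 0.1958]
eef_rot: [0.708, 0.706, 0.0, 0.0]
ft_force: [0.4, -0.2, -1.1]
finger_gap: 0.0245
grasp_force: 39.4
```

>>> {"op": "apply_moves", "data": {"dr": [[0,0,0],[0,0,0],[0,0,0],[0,0,0],[0,0,0]], "travel": [[0,0,-1],[-0.4,-0.1,-0.1],[-0.8,-0.2,0],[-1,-0.3,0],[-1,-0.3,0]], "hand": [20,20,20,20,20]}}

```text
time: 5.7
tool_pos: [0.4968, 0.2203, 0.2194]
eef_rot: [0.709, 0.706, -0.002, -0.001]
ft_force: [0.5, 0.2, -2.6]
finger_gap: 0.0243
grasp_force: 39.4
```

>>> {"op": "apply_moves", "data": {"dr": [[0,0,0],[0,0,0],[0,0,0],[0,0,0],[0,0,0]], "travel": [[-1,-0.3,0],[-1,-0.3,0],[-1,-0.3,0],[-1,-0.3,0],[-1,-0.3,0]], "hand": [20,20,20,20,20]}}

```text
time: 6.32
tool_pos: [0.4586, 0.0958, 0.2195]
eef_rot: [0.709, 0.706, -0.001, -0.001]
ft_force: [-0.2, 0.0, -0.7]
finger_gap: 0.0247
grasp_force: 39.4
```

>>> {"op": "apply_moves", "data": {"dr": [[0,0,0],[0,0,0],[0,0,0],[0,0,0],[0,0,0]], "travel": [[-1,-0.3,0],[-1,-0.3,0],[-1,-0.3,0],[-1,-0.3,0],[-0.8,-0.2,0]], "hand": [20,20,20,20,20]}}

```text
time: 6.95
tool_pos: [0.4229, -0.0236, 0.2195]
eef_rot: [0.709, 0.705, -0.001, -0.001]
ft_force: [0.2, 0.4, -2.6]
finger_gap: 0.0245
grasp_force: 39.4
```

```bash
python3 -c "
from h import *
plan([.43,-.025,.0895])
p=vision.grab_frame('side'); save(p,'s2')"
```

```text
tool D/25mm [-0.05663101  0.29848662  5.20059557] rot/5deg [-0.03254027 -0.00218945 -0.05537471] gap 0.024529628810443835 t 6.95
```

View pics/s2.png

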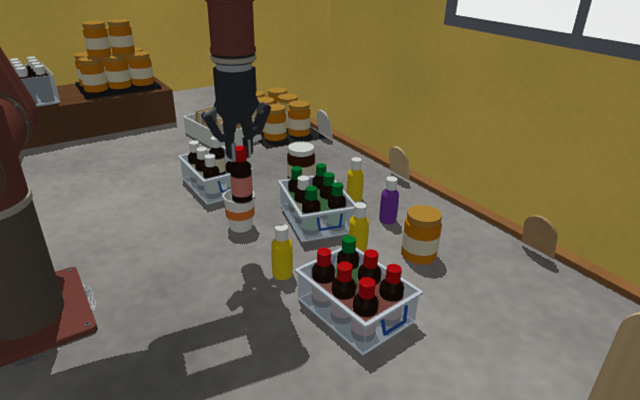

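The red stray hangs upright in the gripper at (240,175), clear of everything. I lower it onto the bare counter.

>>> {"op": "apply_moves", "data": {"dr": [[0,0,0],[0,0,0],[0,0,0],[0,0,0],[0,0,0]], "travel": [[0,0.3,0.5],[0,0,1],[0,0,1],[0,0,1],[0,0,0.9]], "hand": [20,20,20,20,20]}}

```text
time: 7.62
tool_pos: [0.4315, -0.0213, 0.1087]
eef_rot: [0.708, 0.706, -0.001, -0.001]
ft_force: [0.7, -0.4, -1.2]
finger_gap: 0.0246
grasp_force: 39.5
```

>>> {"op": "apply_moves", "data": {"dr": [[0,0,0],[0,0,0],[0,0,0],[0,0,0],[0,0,0]], "travel": [[0,0,0.4],[0,0,0.2],[0,0,0.1],[0,0,0.06],[0,0,0]], "hand": [20,20,20,20,20]}}

```text
time: 8.25
tool_pos: [0.433, -0.0223, 0.0928]
eef_rot: [0.708, 0.706, 0.0, 0.0]
ft_force: [-0.8, 0.9, -2.0]
finger_gap: 0.025
grasp_force: 39.5
```

>>> {"op": "apply_moves", "data": {"dr": [[0,0,0],[0,0,0],[0,0,0],[0,0,0]], "travel": [[0,0,0.06],[0,0,0.06],[0,0,0],[0,0,0]], "hand": [20,20,20,20]}}

```text
time: 8.75
tool_pos: [0.4326, -0.0222, 0.0893]
eef_rot: [0.708, 0.706, 0.0, 0.0]
ft_force: [0.4, 0.1, -1.1]
finger_gap: 0.0247
grasp_force: 39.6
```

>>> {"op": "apply_moves", "data": {"dr": [[0,0,0],[0,0,0],[0,0,0]], "travel": [[0,0,0.05],[0,0,0.04],[0,0,0]], "hand": [20,20,20]}}

```text
time: 9.12
tool_pos: [0.4334, -0.0225, 0.0893]
eef_rot: [0.708, 0.706, 0.0, 0.001]
ft_force: [-7.0, 1.2, 17.0]
finger_gap: 0.0244
grasp_force: 41.6
```

>>> {"op": "apply_moves", "data": {"dr": [[0,0,0],[0,0,0],[0,0,0],[0,0,0],[0,0,0]], "travel": [[0,0,-0.06],[0,0,0],[0,0,0],[0,0,0],[0,0,-0.5]], "hand": [20,35,50,50,50]}}

```text
time: 9.75
tool_pos: [0.4316, -0.022, 0.1005]
eef_rot: [0.708, 0.706, -0.001, -0.001]
ft_force: [0.6, -1.3, 0.8]
finger_gap: 0.05
grasp_force: 0.0
```

>>> {"op": "apply_moves", "data": {"dr": [[0,0,0],[0,0,0],[0,0,0],[0,0,0],[0,0,0]], "travel": [[0,0,-1],[0,0,-1],[0,0,-1],[0,0,-1],[0,0,-1]], "hand": [50,50,50,50,50]}}

```text
time: 10.38
tool_pos: [0.4327, -0.0222, 0.2278]
eef_rot: [0.708, 0.706, 0.0, 0.0]
ft_force: [0.6, 0.3, -0.2]
finger_gap: 0.0499
grasp_force: 0.0
```

>>> {"op": "apply_moves", "data": {"dr": [[0,0,0],[0,0,0],[0,0,0],[0,0,0],[0,0,0]], "travel": [[0.3,1,0],[0.3,1,0],[0.3,1,0],[0.3,1,0],[0.3,1,0]], "hand": [50,50,50,50,50]}}

```text
time: 11.0
tool_pos: [0.5587, 0.0151, 0.227]
eef_rot: [0.708, 0.706, 0.0, 0.0]
ft_force: [-0.2, 0.8, 0.5]
finger_gap: 0.0501
grasp_force: 0.0
```

>>> {"op": "apply_moves", "data": {"dr": [[0,0,0],[0,0,0],[0,0,0]], "travel": [[0.2,1,0],[0.1,0.5,0],[0,0,0]], "hand": [50,50,50]}}

```text
time: 11.38
tool_pos: [0.5954, 0.0223, 0.2262]
eef_rot: [0.708, 0.706, -0.0, -0.0]
ft_force: [-0.1, 0.5, -0.8]
finger_gap: 0.0498
grasp_force: 0.0
```

```bash
python3 -c "
from h import *
np.set_printoptions(precision=4,suppress=True)
for c in caps(wrist(),.108,.12): print(c[0].round(),c[1],c[2],c[3])
t=vision.grab_frame('top')
for c in caps(t):
  if .38<c[2][0]<.7 and abs(c[2][1])<.17: print('top',c[0].round(),c[1],c[2],c[3])
plan([.596,.0235,.0915])"
```

```text
[343. 125.] 1005 [0.6111 0.0753 0.114 ] [ 61. 149.  90.]
[425. 145.] 998 [0.6705 0.0603 0.1138] [ 33. 139.  63.]
[554. 160.] 943 [0.7691 0.0483 0.1109] [251. 252. 251.]
[324. 195.] 881 [0.5969 0.023  0.1138] [251. 252. 252.]
[402. 212.] 865 [0.6575 0.0086 0.1137] [  0. 133.  40.]
[122. 248.] 765 [ 0.4339 -0.0215  0.1109] [226.   4.   9.]
[309. 256.] 786 [ 0.5849 -0.0282  0.1136] [  0. 133.  40.]
[373. 272.] 256 [ 0.6371 -0.0429  0.1134] [  0. 131.  39.]
[528. 310.] 599 [ 0.7709 -0.0809  0.1108] [251. 252. 251.]
[364. 362.] 281 [ 0.6323 -0.1354  0.1106] [251. 252. 251.]
top [412. 170.] 75 [ 0.6311 -0.1461  0.1108] [254. 254. 254.]
top [300. 181.] 137 [0.6092 0.0755 0.1133] [ 62. 179.  92.]
top [353. 194.] 137 [ 0.583  -0.0285  0.1135] [ 56. 170.  85.]
top [409. 262.] 68 [ 0.4493 -0.1353  0.1106] [177.  177.5 171. ]
top [351. 272.] 137 [ 0.4315 -0.0219  0.1106] [245.  58.  60.]
tool D/25mm [0.0572 0.0586 5.384 ] rot/5deg [-0.008   0.001  -0.0424] gap 0.05005215827941796 t 11.475
```

The red stray stands at (0.433,-0.022). Next I take the white stray from the green tub.

>>> {"op": "apply_moves", "data": {"dr": [[0,0,0],[0,0,0],[0,0,0],[0,0,0],[0,0,0]], "travel": [[0.05,0.07,0.5],[0,0,1],[0,0,1],[0,0,1],[0,0,0.8]], "hand": [50,50,50,50,50]}}

```text
time: 12.1
tool_pos: [0.5959, 0.0235, 0.1167]
eef_rot: [0.708, 0.706, -0.001, -0.001]
ft_force: [-0.9, 0.2, -0.7]
finger_gap: 0.05
grasp_force: 0.0
```

>>> {"op": "apply_moves", "data": {"dr": [[0,0,0],[0,0,0],[0,0,0],[0,0,0],[0,0,0]], "travel": [[0,0,0.6],[0,0,0.4],[0,0,0.05],[0,0,0],[0,0,0]], "hand": [50,50,50,50,50]}}

```text
time: 12.72
tool_pos: [0.5977, 0.0234, 0.0932]
eef_rot: [0.708, 0.706, 0.001, 0.001]
ft_force: [0.7, 0.6, -1.6]
finger_gap: 0.0501
grasp_force: 0.0
```

>>> {"op": "apply_moves", "data": {"dr": [[0,0,0],[0,0,0],[0,0,0],[0,0,0],[0,0,0]], "travel": [[0,0,0],[0,0,0],[0,0,0],[0,0,0],[0,0,0]], "hand": [24,20,20,20,20], "force": 30}}

```text
time: 13.35
tool_pos: [0.5973, 0.0234, 0.0929]
eef_rot: [0.708, 0.706, 0.0, 0.0]
ft_force: [-1.2, 0.4, 4.5]
finger_gap: 0.0252
grasp_force: 29.5
```

>>> {"op": "apply_moves", "data": {"dr": [[0,0,0],[0,0,0],[0,0,0],[0,0,0],[0,0,0]], "travel": [[0,0,-0.3],[0,0,-0.8],[0,0,-1],[0,0,-1],[0,0,-1]], "hand": [20,20,20,20,20], "force": 40}}

```text
time: 13.98
tool_pos: [0.5972, 0.0235, 0.1969]
eef_rot: [0.708, 0.706, 0.0, 0.0]
ft_force: [0.4, -1.0, -1.1]
finger_gap: 0.0247
grasp_force: 39.4
```

>>> {"op": "apply_moves", "data": {"dr": [[0,0,0],[0,0,0],[0,0,0],[0,0,0],[0,0,0]], "travel": [[0,0,-1],[0.4,-0.1,-0.2],[0.9,-0.25,0],[1,-0.25,0],[1,-0.25,0]], "hand": [20,20,20,20,20]}}

```text
time: 14.6
tool_pos: [0.5751, 0.1073, 0.224]
eef_rot: [0.708, 0.706, -0.0, -0.001]
ft_force: [1.2, -0.9, -1.0]
finger_gap: 0.0244
grasp_force: 39.5
```

>>> {"op": "apply_moves", "data": {"dr": [[0,0,0],[0,0,0],[0,0,0],[0,0,0],[0,0,0]], "travel": [[1,-0.25,0],[1,-0.25,0],[1,-0.25,0],[1,-0.25,0],[1,-0.25,0]], "hand": [20,20,20,20,20]}}

```text
time: 15.22
tool_pos: [0.5441, 0.2325, 0.224]
eef_rot: [0.708, 0.706, -0.001, -0.0]
ft_force: [-0.8, 0.0, -1.3]
finger_gap: 0.0247
grasp_force: 39.5
```

>>> {"op": "apply_moves", "data": {"dr": [[0,0,0],[0,0,0],[0,0,0],[0,0,0],[0,0,0]], "travel": [[1,-0.25,0],[1,-0.25,0],[0.7,-0.2,0],[0.3,-0.1,0],[0,0,0]], "hand": [20,20,20,20,20]}}

```text
time: 15.85
tool_pos: [0.5253, 0.3064, 0.2246]
eef_rot: [0.708, 0.706, -0.0, 0.0]
ft_force: [-0.1, 0.4, -1.0]
finger_gap: 0.0245
grasp_force: 39.5
```

```bash
python3 -c "
from h import *
np.set_printoptions(precision=4,suppress=True)
p=wrist()
for c in caps(p,.108,.12): print(c[0].round(),c[1],c[2],c[3])
save(p,'w3')
plan([.5247,.3058,.0932])"
```

```text
[322. 124.] 1013 [0.5254 0.3598 0.114 ] [240. 242. 241.]
[236. 125.] 1057 [0.4641 0.3598 0.1138] [242. 244. 243.]
[241. 197.] 901 [0.4642 0.3064 0.1138] [242. 244. 243.]
[246. 260.] 783 [0.4642 0.2531 0.1136] [242. 244. 243.]
tool D/25mm [-0.0015 -0.0335  5.2582] rot/5deg [-0.0013  0.0059 -0.0403] gap 0.02471064215583014 t 15.9
```

View pics/w3.png

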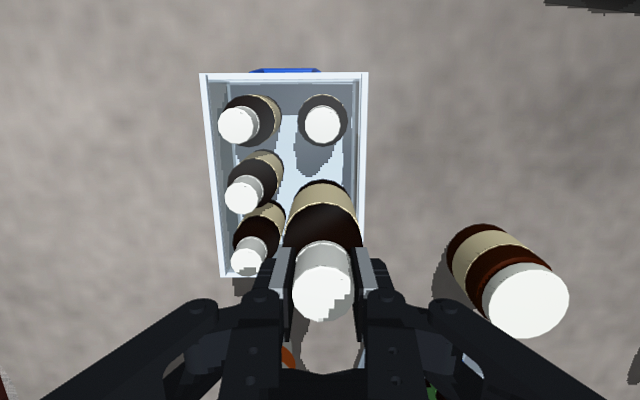

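The white stray hangs above the empty middle place in the +x row, cap at (322,280), aligned with the caps of that row. I lower it.

>>> {"op": "apply_moves", "data": {"dr": [[0,0,0],[0,0,0],[0,0,0],[0,0,0],[0,0,0]], "travel": [[0,0,0.5],[0,0,1],[0,0,1],[0,0,1],[0,0,0.9]], "hand": [20,20,20,20,20]}}

```text
time: 16.52
tool_pos: [0.5252, 0.3051, 0.1128]
eef_rot: [0.709, 0.705, -0.001, -0.0]
ft_force: [-0.2, 0.1, -1.2]
finger_gap: 0.0242
grasp_force: 39.5
```

>>> {"op": "apply_moves", "data": {"dr": [[0,0,0],[0,0,0],[0,0,0],[0,0,0],[0,0,0]], "travel": [[0,0,0.4],[0,0,0.2],[0,0,0.1],[0,0,0.06],[0,0,0]], "hand": [20,20,20,20,20]}}

```text
time: 17.15
tool_pos: [0.5259, 0.3064, 0.0964]
eef_rot: [0.708, 0.706, 0.0, 0.0]
ft_force: [0.4, -0.4, -1.7]
finger_gap: 0.0243
grasp_force: 39.4
```

>>> {"op": "apply_moves", "data": {"dr": [[0,0,0],[0,0,0],[0,0,0]], "travel": [[0,0,0.06],[0,0,0.05],[0,0,0]], "hand": [20,20,20]}}

```text
time: 17.52
tool_pos: [0.5255, 0.3062, 0.093]
eef_rot: [0.708, 0.706, -0.0, -0.0]
ft_force: [-0.2, 0.5, -1.5]
finger_gap: 0.0247
grasp_force: 39.6
```

>>> {"op": "apply_moves", "data": {"dr": [[0,0,0],[0,0,0],[0,0,0]], "travel": [[0,0,0.04],[0,0,0.03],[0,0,0]], "hand": [20,20,20]}}

```text
time: 17.9
tool_pos: [0.5259, 0.3066, 0.093]
eef_rot: [0.708, 0.706, 0.001, 0.0]
ft_force: [-3.7, -0.9, 8.1]
finger_gap: 0.0247
grasp_force: 40.5
```

Contact is felt, so it is seated. I release it and travel to the green stray.

>>> {"op": "apply_moves", "data": {"dr": [[0,0,0],[0,0,0],[0,0,0],[0,0,0],[0,0,0]], "travel": [[0,0,-0.04],[0,0,0],[0,0,0],[0,0,0],[0,0,-0.5]], "hand": [20,35,50,50,50]}}

```text
time: 18.52
tool_pos: [0.5246, 0.3058, 0.1039]
eef_rot: [0.708, 0.706, -0.001, -0.001]
ft_force: [-0.7, -0.9, -0.1]
finger_gap: 0.0503
grasp_force: 0.0
```

>>> {"op": "apply_moves", "data": {"dr": [[0,0,0],[0,0,0],[0,0,0],[0,0,0],[0,0,0]], "travel": [[0,0,-1],[0,0,-1],[0,0,-1],[0,0,-1],[-0.8,0,-0.8]], "hand": [50,50,50,50,50]}}

```text
time: 19.15
tool_pos: [0.5258, 0.2871, 0.2272]
eef_rot: [0.708, 0.706, 0.001, 0.0]
ft_force: [0.7, -0.3, -0.8]
finger_gap: 0.0499
grasp_force: 0.0
```

>>> {"op": "apply_moves", "data": {"dr": [[0,0,0],[0,0,0],[0,0,0],[0,0,0],[0,0,0]], "travel": [[-1,0,0],[-1,0,0],[-1,0,0],[-1,0,0],[-1,0,0]], "hand": [50,50,50,50,50]}}

```text
time: 19.77
tool_pos: [0.5252, 0.1605, 0.2259]
eef_rot: [0.708, 0.706, 0.001, 0.0]
ft_force: [0.3, 0.1, 0.1]
finger_gap: 0.0499
grasp_force: 0.0
```

>>> {"op": "apply_moves", "data": {"dr": [[0,0,0],[0,0,0],[0,0,0],[0,0,0],[0,0,0]], "travel": [[-1,0,0],[-1,0,0],[-1,0,0],[-1,0,0],[-1,0,0]], "hand": [50,50,50,50,50]}}

```text
time: 20.4
tool_pos: [0.5248, 0.0354, 0.2259]
eef_rot: [0.708, 0.706, 0.0, 0.001]
ft_force: [0.7, -0.3, 0.4]
finger_gap: 0.0499
grasp_force: 0.0
```

>>> {"op": "apply_moves", "data": {"dr": [[0,0,0],[0,0,0],[0,0,0],[0,0,0],[0,0,0]], "travel": [[-1,0,0],[-1,0,0],[-1,0,0],[-1,0,0],[-1,0,0]], "hand": [50,50,50,50,50]}}

```text
time: 21.02
tool_pos: [0.5243, -0.0897, 0.2259]
eef_rot: [0.708, 0.706, 0.0, 0.001]
ft_force: [0.0, -0.4, -0.0]
finger_gap: 0.0502
grasp_force: 0.0
```

>>> {"op": "apply_moves", "data": {"dr": [[0,0,0],[0,0,0],[0,0,0],[0,0,0],[0,0,0]], "travel": [[-1,0,0],[-1,0,0],[-1,0,0],[-1,0.1,0],[-1,0.1,0]], "hand": [50,50,50,50,50]}}

```text
time: 21.65
tool_pos: [0.5289, -0.2149, 0.2258]
eef_rot: [0.708, 0.706, 0.0, 0.001]
ft_force: [-0.2, -0.1, 0.2]
finger_gap: 0.0499
grasp_force: 0.0
```

>>> {"op": "apply_moves", "data": {"dr": [[0,0,0],[0,0,0]], "travel": [[-0.7,0.1,0],[0,0,0]], "hand": [50,50]}}

```text
time: 21.9
tool_pos: [0.5312, -0.2324, 0.2248]
eef_rot: [0.709, 0.705, 0.0, -0.0]
ft_force: [-0.5, 0.3, 0.4]
finger_gap: 0.05
grasp_force: 0.0
```

```bash
python3 -c "
from h import *
np.set_printoptions(precision=4,suppress=True)
for c in caps(wrist(),.108,.12): print(c[0].round(),c[1],c[2],c[3])
t=vision.grab_frame('top'); save(t,'top4',(100,60,560,320),1.7)
for c in caps(t):
  if .38<c[2][0]<.7: print('top',c[0].round(),c[1],c[2],c[3])
plan([.5325,-.2345,.0925])"
```

```text
[204.  53.] 1198 [ 0.4521 -0.1308  0.1109] [251. 252. 251.]
[468.  70.] 1153 [ 0.6323 -0.1429  0.1109] [249. 250. 249.]
[326. 199.] 885 [ 0.534  -0.2346  0.1138] [  9. 132.  46.]
[246. 211.] 879 [ 0.4732 -0.2435  0.1137] [224.   6.  10.]
[332. 266.] 770 [ 0.5393 -0.291   0.1137] [107.   3.   6.]
[269. 272.] 114 [ 0.4881 -0.2964  0.1129] [98.5  5.   7. ]
[338. 322.] 701 [ 0.5444 -0.3441  0.1135] [222.   0.   4.]
[269. 328.] 602 [ 0.4846 -0.3504  0.1136] [106.   3.   6.]
top [243. 143.] 96 [0.6891 0.1926 0.1053] [254. 254. 253.]
top [231. 148.] 36 [0.68   0.2151 0.1052] [254. 254. 254.]
top [308. 152.] 139 [0.6688 0.0607 0.1132] [ 48. 146.  72.]
top [334. 158.] 136 [0.656  0.0085 0.1136] [ 46.  142.   68.5]
top [360. 164.] 138 [ 0.643  -0.0435  0.1133] [ 44. 140.  66.]
top [409. 170.] 132 [ 0.631  -0.1412  0.1107] [252. 253. 252.]
top [300. 181.] 137 [0.6093 0.0756 0.1135] [ 51. 151.  75.]
top [353. 194.] 137 [ 0.583  -0.0285  0.1135] [ 45. 143.  69.]
top [483. 217.] 77 [ 0.5374 -0.2842  0.1121] [131.  22.  23.]
top [458. 219.] 147 [ 0.5324 -0.2331  0.113 ] [ 40. 134.  61.]
top [156. 225.] 151 [0.5238 0.3584 0.1133] [254. 254. 254.]
top [183. 225.] 150 [0.5241 0.3041 0.1134] [254. 254. 254.]
top [211. 225.] 146 [0.524  0.251  0.1134] [254. 254. 254.]
top [464. 251.] 152 [ 0.471  -0.2423  0.113 ] [217.5  39.   41. ]
top [210. 257.] 148 [0.4622 0.2508 0.1133] [254. 254. 254.]
top [155. 257.] 156 [0.4622 0.358  0.1132] [254. 254. 254.]
top [182. 257.] 155 [0.4623 0.3044 0.1133] [254. 254. 254.]
top [406. 262.] 141 [ 0.45   -0.1296  0.1106] [253. 253. 252.]
top [351. 272.] 138 [ 0.4315 -0.0217  0.1106] [228.  46.  48.]
tool D/25mm [-0.1458  0.0614  5.2857] rot/5deg [-0.0041 -0.0079 -0.0441] gap 0.049920189915707174 t 22.0
```

View pics/top4.png

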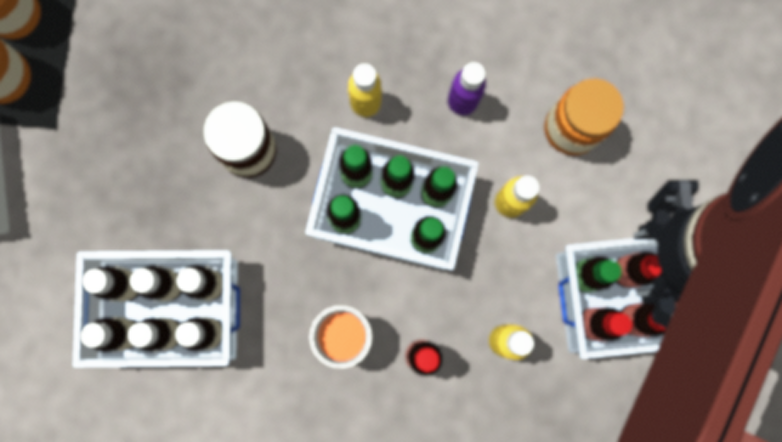

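The white stray sits in line with its row at (150,280) in the crop. The red stray stands at (426,358), and the green place is empty at (385,225). Now I grip the green stray.

>>> {"op": "apply_moves", "data": {"dr": [[0,0,0],[0,0,0],[0,0,0],[0,0,0],[0,0,0]], "travel": [[-0.12,0.09,0.4],[0,0,1],[0,0,1],[0,0,1],[0,0,0.8]], "hand": [50,50,50,50,50]}}

```text
time: 22.62
tool_pos: [0.5329, -0.2334, 0.118]
eef_rot: [0.708, 0.706, -0.0, -0.001]
ft_force: [-0.2, -0.2, -0.5]
finger_gap: 0.0504
grasp_force: 0.0
```

>>> {"op": "apply_moves", "data": {"dr": [[0,0,0],[0,0,0],[0,0,0],[0,0,0],[0,0,0]], "travel": [[0,0,0.6],[0,0,0.4],[0,0,0.08],[0,0,0],[0,0,0]], "hand": [50,50,50,50,50]}}

```text
time: 23.25
tool_pos: [0.5339, -0.2346, 0.0937]
eef_rot: [0.708, 0.706, 0.0, 0.001]
ft_force: [-0.6, -0.5, -0.9]
finger_gap: 0.0498
grasp_force: 0.0
```

>>> {"op": "apply_moves", "data": {"dr": [[0,0,0],[0,0,0],[0,0,0],[0,0,0],[0,0,0]], "travel": [[0,0,0],[0,0,0],[0,0,0],[0,0,0],[0,0,0]], "hand": [24,20,20,20,20], "force": 30}}

```text
time: 23.88
tool_pos: [0.5337, -0.2345, 0.0934]
eef_rot: [0.708, 0.706, 0.0, 0.0]
ft_force: [-1.1, 0.2, 5.3]
finger_gap: 0.0249
grasp_force: 29.8
```

>>> {"op": "apply_moves", "data": {"dr": [[0,0,0],[0,0,0],[0,0,0],[0,0,0],[0,0,0]], "travel": [[0,0,-0.3],[0,0,-0.8],[0,0,-1],[0,0,-1],[0,0,-1]], "hand": [20,20,20,20,20], "force": 40}}

```text
time: 24.5
tool_pos: [0.5334, -0.2343, 0.1973]
eef_rot: [0.708, 0.706, 0.0, 0.0]
ft_force: [0.2, 0.4, -1.1]
finger_gap: 0.0245
grasp_force: 39.4
```

>>> {"op": "apply_moves", "data": {"dr": [[0,0,0],[0,0,0],[0,0,0],[0,0,0],[0,0,0]], "travel": [[0,0,-1],[0.4,0.1,-0.2],[0.9,0.2,0],[1,0.25,0],[1,0.25,0]], "hand": [20,20,20,20,20]}}

```text
time: 25.12
tool_pos: [0.5533, -0.1502, 0.2245]
eef_rot: [0.708, 0.706, -0.0, -0.001]
ft_force: [-0.1, 0.4, -2.2]
finger_gap: 0.0245
grasp_force: 39.4
```

>>> {"op": "apply_moves", "data": {"dr": [[0,0,0],[0,0,0],[0,0,0],[0,0,0],[0,0,0]], "travel": [[1,0.25,0],[1,0.25,0],[1,0.25,0],[1,0.25,0],[1,0.25,0]], "hand": [20,20,20,20,20]}}

```text
time: 25.75
tool_pos: [0.5848, -0.0253, 0.2244]
eef_rot: [0.708, 0.706, -0.0, -0.001]
ft_force: [0.2, -0.2, -0.8]
finger_gap: 0.0243
grasp_force: 39.4
```

>>> {"op": "apply_moves", "data": {"dr": [[0,0,0],[0,0,0],[0,0,0],[0,0,0],[0,0,0]], "travel": [[1,0.25,0],[0.6,0.2,0],[0.4,0,0],[0,0,0],[0,0,0]], "hand": [20,20,20,20,20]}}

```text
time: 26.38
tool_pos: [0.5966, 0.0224, 0.2252]
eef_rot: [0.709, 0.706, -0.0, 0.0]
ft_force: [-0.4, -0.5, -1.5]
finger_gap: 0.0245
grasp_force: 39.4
```

```bash
python3 -c "
from h import *
np.set_printoptions(precision=4,suppress=True)
p=wrist()
for c in caps(p,.108,.12): print(c[0].round(),c[1],c[2],c[3])
save(p,'w5')
plan([.597,.0236,.0934])"
```

```text
[342. 125.] 1013 [0.6112 0.0752 0.1139] [ 63. 153.  95.]
[423. 145.] 1014 [0.6705 0.0603 0.1137] [ 33.  142.5  64. ]
[554. 160.] 951 [0.7691 0.0483 0.1108] [252. 252. 252.]
[401. 213.] 872 [0.6574 0.0086 0.1137] [  0. 136.  42.]
[120. 248.] 763 [ 0.4339 -0.0216  0.1109] [229.   4.   9.]
[390. 269.] 191 [ 0.6518 -0.0398  0.1134] [  0. 136.  40.]
[526. 311.] 654 [ 0.7704 -0.0817  0.1108] [252. 252. 252.]
[357. 363.] 140 [ 0.6272 -0.135   0.1107] [252. 253. 252.]
[171. 365.] 63 [ 0.4596 -0.1361  0.1109] [144. 148. 145.]
tool D/25mm [0.0563 0.0136 5.2766] rot/5deg [-0.0007  0.0033 -0.0512] gap 0.02470102892943673 t 26.425
```

View pics/w5.png

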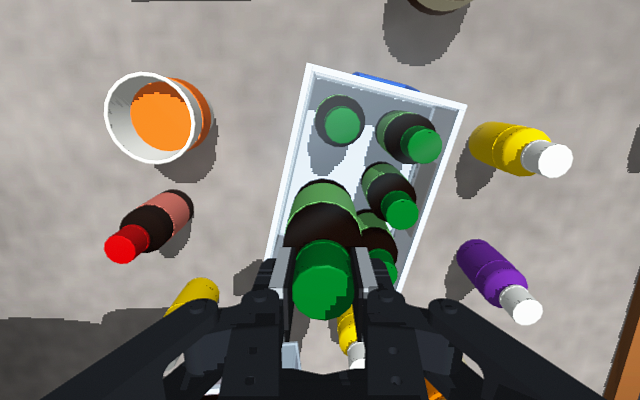

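The green stray hangs above its free place, cap at (322,280), with no bottle below it. I lower it.

>>> {"op": "apply_moves", "data": {"dr": [[0,0,0],[0,0,0],[0,0,0],[0,0,0],[0,0,0]], "travel": [[0.05,0,0.5],[0,0,1],[0,0,1],[0,0,1],[0,0,0.9]], "hand": [20,20,20,20,20]}}

```text
time: 27.05
tool_pos: [0.596, 0.0239, 0.1133]
eef_rot: [0.709, 0.706, -0.0, -0.001]
ft_force: [0.7, -0.3, -1.8]
finger_gap: 0.0247
grasp_force: 39.4
```

>>> {"op": "apply_moves", "data": {"dr": [[0,0,0],[0,0,0],[0,0,0],[0,0,0],[0,0,0]], "travel": [[0,0,0.4],[0,0,0.2],[0,0,0.1],[0,0,0.06],[0,0,0]], "hand": [20,20,20,20,20]}}

```text
time: 27.68
tool_pos: [0.5971, 0.0242, 0.0968]
eef_rot: [0.708, 0.706, 0.0, 0.0]
ft_force: [0.1, -0.1, -2.1]
finger_gap: 0.0248
grasp_force: 39.4
```

>>> {"op": "apply_moves", "data": {"dr": [[0,0,0],[0,0,0],[0,0,0],[0,0,0]], "travel": [[0,0,0.06],[0,0,0.05],[0,0,0.05],[0,0,0]], "hand": [20,20,20,20]}}

```text
time: 28.18
tool_pos: [0.5972, 0.0242, 0.0935]
eef_rot: [0.708, 0.706, 0.0, 0.0]
ft_force: [-2.5, 0.5, 5.2]
finger_gap: 0.0248
grasp_force: 40.2
```

It is seated, so I release it and go to the red stray on the counter.

>>> {"op": "apply_moves", "data": {"dr": [[0,0,0],[0,0,0],[0,0,0],[0,0,0],[0,0,0]], "travel": [[0,0,-0.03],[0,0,0],[0,0,0],[0,0,0],[0,0,-0.5]], "hand": [20,35,50,50,50]}}

```text
time: 28.8
tool_pos: [0.5958, 0.0243, 0.1047]
eef_rot: [0.708, 0.706, -0.001, -0.001]
ft_force: [-0.3, 0.4, 0.1]
finger_gap: 0.0503
grasp_force: 0.0
```

>>> {"op": "apply_moves", "data": {"dr": [[0,0,0],[0,0,0],[0,0,0],[0,0,0],[0,0,0]], "travel": [[0,0,-1],[0,0,-1],[0,0,-1],[0,0,-1],[-0.2,-0.8,-0.8]], "hand": [50,50,50,50,50]}}

```text
time: 29.42
tool_pos: [0.5777, 0.0193, 0.228]
eef_rot: [0.708, 0.706, 0.001, 0.001]
ft_force: [1.1, 0.6, -0.4]
finger_gap: 0.05
grasp_force: 0.0
```

>>> {"op": "apply_moves", "data": {"dr": [[0,0,0],[0,0,0],[0,0,0],[0,0,0],[0,0,0]], "travel": [[-0.3,-1,0],[-0.3,-1,0],[-0.3,-1,0],[-0.3,-1,0],[-0.3,-1,0]], "hand": [50,50,50,50,50]}}

```text
time: 30.05
tool_pos: [0.451, -0.018, 0.2266]
eef_rot: [0.708, 0.706, 0.0, 0.001]
ft_force: [-1.1, -0.9, -0.4]
finger_gap: 0.0503
grasp_force: 0.0
```

>>> {"op": "apply_moves", "data": {"dr": [[0,0,0],[0,0,0]], "travel": [[-0.14,-0.76,0],[0,0,0]], "hand": [50,50]}}

```text
time: 30.3
tool_pos: [0.4323, -0.0214, 0.2265]
eef_rot: [0.709, 0.706, 0.0, 0.001]
ft_force: [1.0, 0.7, 0.8]
finger_gap: 0.0501
grasp_force: 0.0
```

```bash
python3 -c "
from h import *
np.set_printoptions(precision=4,suppress=True)
for c in caps(wrist(),.105,.12): print(c[0].round(),c[1],c[2],c[3])
t=vision.grab_frame('top')
for c in caps(t):
  if .38<c[2][0]<.7 and abs(c[2][1])<.17: print('top',c[0].round(),c[1],c[2],c[3])
plan([.433,-.0217,.0895])"
```

```text
[579.  59.] 1456 [0.6088 0.0746 0.1129] [ 32. 121.  55.]
[638.  86.] 59 [0.6594 0.0566 0.1064] [ 5. 45. 17.]
[545. 135.] 1196 [0.595  0.0235 0.113 ] [  0. 125.  37.]
[621. 156.] 1133 [0.6544 0.0078 0.1126] [  0. 122.  35.]
[322. 195.] 854 [ 0.4328 -0.0217  0.1108] [220.   7.  10.]
[517. 203.] 999 [ 0.5827 -0.0287  0.113 ] [  0. 125.  37.]
[590. 221.] 1030 [ 0.6422 -0.0437  0.1127] [  0. 123.  35.]
[344. 314.] 678 [ 0.4509 -0.1288  0.1105] [139. 143. 141.]
[550. 325.] 710 [ 0.6308 -0.1409  0.1103] [248. 249. 248.]
top [308. 152.] 140 [0.6687 0.0607 0.1131] [ 49. 148.  73.]
top [334. 158.] 138 [0.6558 0.0085 0.1135] [ 47. 145.  70.]
top [360. 164.] 138 [ 0.6431 -0.0433  0.1132] [ 45.  142.5  68. ]
top [409. 170.] 133 [ 0.6309 -0.1412  0.1106] [252. 253. 252.]
top [300. 181.] 136 [0.6094 0.0756 0.1133] [ 52. 153.  77.]
top [327. 188.] 130 [0.5956 0.0238 0.1136] [ 49.  149.5  74. ]
top [353. 194.] 137 [ 0.5831 -0.0285  0.1134] [ 46. 146.  70.]
tool D/25mm [-0.0163 -0.0226  5.478 ] rot/5deg [ 0.0227  0.0035 -0.0451] gap 0.05039129921907455 t 30.4
```

>>> {"op": "apply_moves", "data": {"dr": [[0,0,0],[0,0,0],[0,0,0],[0,0,0],[0,0,0]], "travel": [[0,0,0.6],[0,0,1],[0,0,1],[0,0,1],[0,0,0.8]], "hand": [50,50,50,50,50]}}

```text
time: 31.02
tool_pos: [0.4319, -0.0208, 0.1132]
eef_rot: [0.708, 0.706, -0.001, -0.001]
ft_force: [-0.5, 0.9, 0.5]
finger_gap: 0.05
grasp_force: 0.0
```

>>> {"op": "apply_moves", "data": {"dr": [[0,0,0],[0,0,0],[0,0,0],[0,0,0],[0,0,0]], "travel": [[0,0,0.6],[0,0,0.4],[0,0,0.06],[0,0,0],[0,0,0]], "hand": [50,50,50,50,50]}}

```text
time: 31.65
tool_pos: [0.4332, -0.0213, 0.0898]
eef_rot: [0.708, 0.706, 0.0, 0.001]
ft_force: [0.2, 0.7, 0.1]
finger_gap: 0.0501
grasp_force: 0.0
```

>>> {"op": "apply_moves", "data": {"dr": [[0,0,0],[0,0,0],[0,0,0],[0,0,0],[0,0,0]], "travel": [[0,0,0],[0,0,0],[0,0,0],[0,0,0],[0,0,0]], "hand": [24,20,20,20,20], "force": 30}}

```text
time: 32.28
tool_pos: [0.433, -0.0213, 0.0896]
eef_rot: [0.708, 0.706, 0.0, 0.0]
ft_force: [-2.3, 0.4, 5.1]
finger_gap: 0.0249
grasp_force: 29.4
```

>>> {"op": "apply_moves", "data": {"dr": [[0,0,0],[0,0,0],[0,0,0],[0,0,0],[0,0,0]], "travel": [[0,0,-0.4],[0,0,-1],[0,0,-1],[0,0,-1],[0,0,-1]], "hand": [20,20,20,20,20], "force": 40}}

```text
time: 32.9
tool_pos: [0.4322, -0.0211, 0.1999]
eef_rot: [0.708, 0.706, -0.0, -0.0]
ft_force: [0.5, 0.0, -1.6]
finger_gap: 0.0249
grasp_force: 39.4
```

>>> {"op": "apply_moves", "data": {"dr": [[0,0,0],[0,0,0],[0,0,0],[0,0,0],[0,0,0]], "travel": [[0,0,-0.95],[-0.4,0.3,0],[-0.9,0.5,0],[-1,0.5,0],[-1,0.5,0]], "hand": [20,20,20,20,20]}}

```text
time: 33.52
tool_pos: [0.4772, -0.105, 0.221]
eef_rot: [0.708, 0.706, -0.0, -0.001]
ft_force: [-0.3, -0.0, -2.3]
finger_gap: 0.0246
grasp_force: 39.5
```

>>> {"op": "apply_moves", "data": {"dr": [[0,0,0],[0,0,0],[0,0,0],[0,0,0],[0,0,0]], "travel": [[-1,0.4,0],[-1,0.4,0],[-1,0.4,0],[-1,0.4,0],[-0.9,0.4,0]], "hand": [20,20,20,20,20]}}

```text
time: 34.15
tool_pos: [0.5265, -0.2279, 0.2206]
eef_rot: [0.709, 0.706, -0.0, -0.001]
ft_force: [0.0, 0.3, -0.7]
finger_gap: 0.0244
grasp_force: 39.5
```

>>> {"op": "apply_moves", "data": {"dr": [[0,0,0],[0,0,0],[0,0,0]], "travel": [[-0.44,0.22,0],[0,0,0],[0,0,0]], "hand": [20,20,20]}}

```text
time: 34.52
tool_pos: [0.5319, -0.2369, 0.2222]
eef_rot: [0.708, 0.706, -0.0, -0.001]
ft_force: [1.2, 0.4, -2.0]
finger_gap: 0.0244
grasp_force: 39.5
```

```bash
python3 -c "
from h import *
np.set_printoptions(precision=4,suppress=True)
p=wrist()
for c in caps(p,.108,.12): print(c[0].round(),c[1],c[2],c[3])
save(p,'w6')
plan([.5337,-.2372,.0926])"
```

```text
[202.  45.] 1244 [ 0.4521 -0.1309  0.1109] [250. 251. 251.]
[469.  63.] 1202 [ 0.6323 -0.1429  0.1109] [248. 249. 248.]
[244. 206.] 899 [ 0.4732 -0.2436  0.1138] [222.   9.  13.]
[251. 267.] 492 [ 0.4746 -0.295   0.1136] [141.   7.  10.]
[340. 324.] 428 [ 0.5462 -0.3484  0.114 ] [220.   0.   3.]
tool D/25mm [-0.0204  0.0695  5.196 ] rot/5deg [-0.006  -0.0066 -0.0351] gap 0.024310754991718517 t 34.575
```

View pics/w6.png

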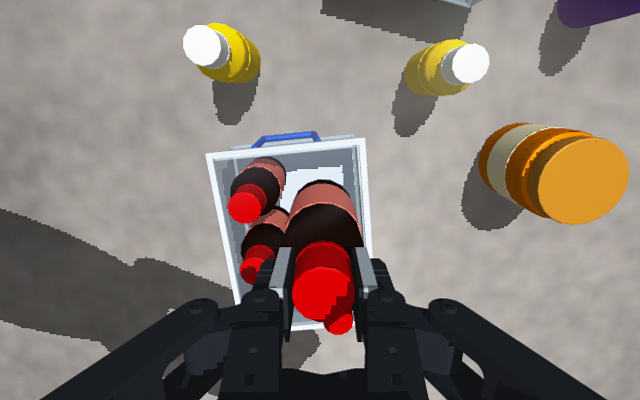

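The red stray hangs over the free end place in the +x row of the red tub, cap at (322,282), next to the red cap at (244,206). I lower it.

>>> {"op": "apply_moves", "data": {"dr": [[0,0,0],[0,0,0],[0,0,0],[0,0,0],[0,0,0]], "travel": [[0,0.06,0.5],[0,0,1],[0,0,1],[0,0,1],[0,0,0.8]], "hand": [20,20,20,20,20]}}

```text
time: 35.2
tool_pos: [0.5332, -0.2367, 0.1135]
eef_rot: [0.708, 0.706, -0.0, -0.001]
ft_force: [0.2, 1.3, -1.9]
finger_gap: 0.0244
grasp_force: 39.6
```

>>> {"op": "apply_moves", "data": {"dr": [[0,0,0],[0,0,0],[0,0,0],[0,0,0],[0,0,0]], "travel": [[0,0,0.4],[0,0,0.2],[0,0,0.1],[0,0,0.06],[0,0,0]], "hand": [20,20,20,20,20]}}

```text
time: 35.83
tool_pos: [0.5341, -0.2377, 0.0968]
eef_rot: [0.708, 0.706, 0.0, 0.0]
ft_force: [0.2, 0.2, -1.8]
finger_gap: 0.0247
grasp_force: 39.6
```

>>> {"op": "apply_moves", "data": {"dr": [[0,0,0],[0,0,0],[0,0,0],[0,0,0]], "travel": [[0,0,0.06],[0,0,0.05],[0,0,0.05],[0,0,0]], "hand": [20,20,20,20]}}

```text
time: 36.33
tool_pos: [0.5339, -0.2377, 0.0928]
eef_rot: [0.708, 0.706, -0.0, 0.0]
ft_force: [-1.4, 0.7, 2.0]
finger_gap: 0.0248
grasp_force: 39.9
```

Contact is felt: the force went from -1.8 N to +2 N, at the expected height. I release it, retreat and check.

>>> {"op": "apply_moves", "data": {"dr": [[0,0,0],[0,0,0],[0,0,0],[0,0,0],[0,0,0]], "travel": [[0,0,0],[0,0,0],[0,0,0],[0,0,0],[0,0,-0.5]], "hand": [20,35,50,50,50]}}

```text
time: 36.95
tool_pos: [0.5329, -0.237, 0.104]
eef_rot: [0.708, 0.706, -0.0, -0.001]
ft_force: [-0.0, 0.2, -0.5]
finger_gap: 0.0499
grasp_force: 0.0
```

>>> {"op": "apply_moves", "data": {"dr": [[0,0,0],[0,0,0],[0,0,0],[0,0,0],[0,0,0]], "travel": [[0,0,-1],[0,0,-1],[0,0,-1],[0,0,-1],[0,0,-1]], "hand": [50,50,50,50,50]}}

```text
time: 37.58
tool_pos: [0.534, -0.2376, 0.2317]
eef_rot: [0.708, 0.706, 0.0, 0.001]
ft_force: [-0.2, -0.3, -0.5]
finger_gap: 0.0502
grasp_force: 0.0
```

>>> {"op": "apply_moves", "data": {"dr": [[0,0,0],[0,0,0],[0,0,0],[0,0,0],[0,0,0]], "travel": [[0,-1,0],[0,-1,0],[0,-1,0],[0,-0.5,0],[0,0,0]], "hand": [50,50,50,50,50]}}

```text
time: 38.2
tool_pos: [0.4463, -0.2375, 0.2306]
eef_rot: [0.709, 0.706, 0.0, 0.001]
ft_force: [-0.0, 0.4, -0.0]
finger_gap: 0.0501
grasp_force: 0.0
```

```bash
python3 -c "
from h import *
np.set_printoptions(precision=4,suppress=True)
for c in caps(wrist(),.108,.12): print(c[0].round(),c[1],c[2],c[3])
t=vision.grab_frame('top'); save(t,'top7',(100,60,560,320),1.7)
for c in caps(t):
  if .44<c[2][0]<.65: print('top',c[0].round(),c[1],c[2],c[3])
for n in ['honey_jar','dark_jar','cup']: print(n,[(np.round(d['centre'],3),round(d['score'],2)) for d in spotter.boxes_of(t,n)[:2]])"
```

```text
[328.  45.] 1149 [ 0.4515 -0.131   0.111 ] [253. 253. 253.]
[586.  62.] 1157 [ 0.6318 -0.143   0.1108] [247. 249. 247.]
[434. 194.] 872 [ 0.533  -0.2383  0.1137] [227.   0.   4.]
[355. 202.] 836 [ 0.4722 -0.2437  0.1138] [226.  26.  31.]
[435. 256.] 767 [ 0.5384 -0.2911  0.1136] [227.   0.   4.]
[360. 263.] 747 [ 0.4773 -0.2969  0.1137] [227.   1.   4.]
[364. 318.] 670 [ 0.4824 -0.3502  0.1135] [225.   0.   4.]
top [360. 164.] 139 [ 0.643  -0.0434  0.1135] [ 42. 134.  63.]
top [409. 170.] 134 [ 0.6311 -0.1411  0.1106] [251. 251. 250.]
top [300. 181.] 137 [0.6093 0.0756 0.1133] [ 48. 145.  72.]
top [327. 188.] 133 [0.5953 0.0238 0.1137] [ 46. 141.  69.]
top [353. 194.] 134 [ 0.5831 -0.0286  0.1136] [ 43. 137.  66.]
top [513. 214.] 155 [ 0.5428 -0.3434  0.1127] [210.  36.  37.]
top [486. 217.] 150 [ 0.5377 -0.2899  0.113 ] [206.5  36.   37. ]
top [459. 219.] 148 [ 0.5323 -0.2369  0.1128] [210.  37.  38.]
top [156. 225.] 151 [0.5238 0.3584 0.1133] [254. 254. 254.]
top [183. 225.] 151 [0.5242 0.3042 0.1134] [254. 254. 254.]
top [211. 225.] 147 [0.5241 0.251  0.1133] [253. 254. 253.]
top [464. 251.] 151 [ 0.4709 -0.2422  0.113 ] [210.  37.  39.]
top [210. 257.] 150 [0.4624 0.2507 0.1133] [253. 254. 253.]
top [155. 257.] 155 [0.4622 0.358  0.1133] [253. 254. 253.]
top [182. 257.] 155 [0.4623 0.3044 0.1132] [253. 254. 253.]
top [406. 262.] 143 [ 0.45   -0.1295  0.1106] [251. 252. 251.]
honey_jar [(array([ 0.725, -0.216,  0.102]), 0.74)]
dark_jar [(array([0.694, 0.2  , 0.104]), 0.83)]
cup [(array([0.455, 0.08 , 0.056]), 0.96), (array([0.523, 0.296, 0.081]), 0.69)]
```

View pics/top7.png

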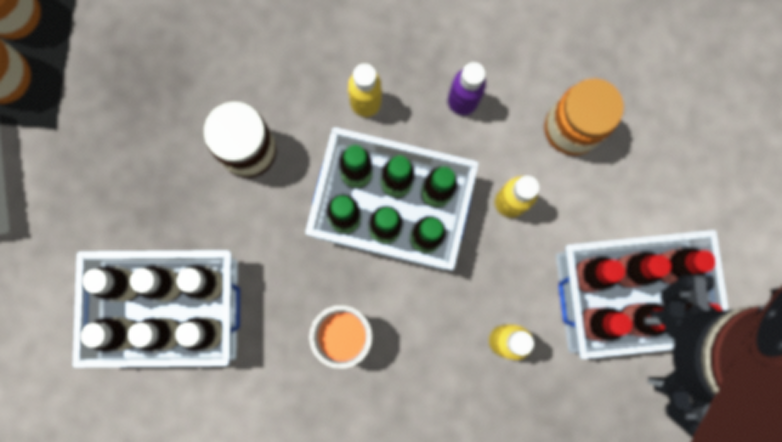

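The picture shows each tub in one colour. The strays stand in line with their rows at (150,280), (387,222) and (605,270), and their cap heights match their neighbours'. The jars and the cup have not moved, and the gripper is clear, so I hand in.

```bash
python3 -c "
from rig import arm
print(arm.job_done())"
```

```text
the job is handed in; nothing more can be done
None
```

I put all three strays upright in the free places of their own tubs, left the jars and the cup where they stood, and handed in the job after about 38 s of robot time; no verdict came back.

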